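Gauge a cowbell: load the tray, run it home, tighten the ratchet until it clicks

ROBOT

A 6-joint arm with a two-finger parallel gripper is mounted at the origin on the work surface. World frame = base frame: x ahead of the robot, y to its left, z up, the work surface at z = 0. Lengths are in m, angles in degrees, forces in N, time in s.
With the tool pointing down it reaches from about 0.3 to 0.75 m from the base axis. Payload 8.5 kg.
Tool frame: the origin (TCP) lies between the finger pads; the fingertips stand ahead of it and the grasp point (between the pads) lies 8 mm behind it (env.tcp_to_tips is the z of the fingertips in the tool frame, in m); z points along the fingers, x is the direction in which the jaws open and shut, and the axes are right-handed (so a half turn about z gives the same grasp; the last joint's range is limited). The gripper opens to 85 mm and grips with 20 to 120 N. Pads are 22 mm wide; open, the fingers measure 114 mm over their backs; the gripper's body (76 mm by 85 mm) begins 54 mm behind the grasp point. The pads swing forward as they close: fully open they stand 13 mm farther back than shut.
Start: joints at [61.347, 21.807, 74.336, -0, 83.858, -12.336], TCP at [0.155, 0.528, 0.242] pointing down, gripper open.
Joint ranges: [-178.18, 178.18], [-50.72, 133.34], [12.68, 142.11], [-81.47, 261.47], [9.98, 163.14], [-165.26, 165.26]. Speed limits (degrees/s): [136.94, 136.94, 180, 180, 180, 180].

INTERFACE

Orientations are given as a 3x3 rotation matrix whose columns are the frame's x, y, z axes.
In Python, from rig import observe, viewer, env gives the robot as it stands.
- The arm moves only by the tool jog_arm, never from a script. Its arguments are lists of equal length, an entry for each row: "dr": the turn, a rotation vector about the tool's x, y, z in rad, a list of three; "slide": the shift along the tool's x, y, z in m, a list of three; "gripper": the opening, from -1 (shut) to 1 (fully open), so that 0 is half open. In form: {"dr": [[rx, ry, rz], ...], "slide": [[dx, dy, dz], ...], "gripper": [gripper, ...]}. A call has exactly 10 rows; each row shifts and turns the commanded pose from where the row before left it, along the tool's axes as they then stand; what a row does not reach is not made up. A row lasts 1/10 s, in which the tool goes at most 50 mm and 8.59 degrees, less where a joint would pass 70% of its speed; a pose out of reach is approached as far as the arm can. A call is refused whole if a number of a shift passes 0.05 or a number of a turn 0.15, either way. A call with a gripper value outside its range is refused whole. The fingers move at their own pace and stop on an object; "force" is the grip in N (left out, the last holds). Time passes only in rows, so rows that do not move let the fingers close, or fill a call up. It gives the time, the measured TCP pose, the force and the opening at its end, in the units of the state.
- observe(): the state, without advancing time (a new reading comes with each control period).
- viewer.get_image(name): name is "scene" or "side" or "wrist"; returns a dict with "pixels" (480x640x3 uint8, blue, green, red), "camera_matrix" (3x3 intrinsics, pixels), "R" (3x3) and "t" (3): a world point X has camera coordinates R X + t. Camera axes: x right, y down, z forward; pixel columns grow to the right and rows downward; lengths in m; the calibration is good to about 2 mm. The wrist camera is an equidistant fisheye: a pixel r from the principal point sees the ray r / f radians off the axis. A picture is of the moment at which its call begins. There is no depth.
- env.close_job(): hands the job in, once; it reports no verdict.
The state is a dict: "time_s": time; "q": joint angles; "qvel": joint speeds; "joint_efforts": joint torques, N m; "position": TCP position; "tool_rot": TCP orientation; "ft_force": force on the tool from outside, world axes, zero at the start; "wrist_torque": the same for the moment, N m; "grip_width": finger opening in m.
Only numpy, scipy, OpenCV 4.12 (cv2) and the standard library are available. Lean on these libraries where they do the work, as an engineer would, in place of code of your own. Each camera call takes 0.05 s, during which the arm holds its last target.

TASK

Set the tallest of the three loose cowbells down in the nest of the height gauge's tray, let go of it, and push the tray gently all the way in until it meets its stop under the spindle. Then turn the black ratchet knob on top of the gauge clockwise (seen from above) until the spindle bears on the bell's strap and the knob slips, let it slip two to four clicks, and let go, leaving the bell clamped. Turn only by the black knob, never by the steel collar under it, and leave everything else on the bench where it is.

Things in the scene. Friction and masses are not known exactly. Their poses are not given: they have to be found in the camera images.
- bell_centre (a point): Centre of the cowbell to gauge, 40 mm above its underside: dark steel, the tallest of the three loose bells, 80 mm tall, 0.28 kg. Body 62 mm tall, tapering from 50 x 36 mm at the mouth to 40 x 28 mm at the crown; on it a flat strap handle 30 mm long, 14 mm wide, 18 mm high. x along its 50 mm side, y across (grip the body across y), z up. The other two loose bells are 56 mm tall.
- bell: The same bell; origin at the centre of its underside, same axes. Five big bells in a row along the right side of the bench are fixed and not part of the job.
- nest (a point): Centre of the nest's floor on the gauge's sliding tray: a recess 55 x 41 mm (x by y) inside lips 6 mm high and thick, floor 22 mm above the bench. x points the way the tray is pushed in (to the column), z up. The bell stands in it with its 50 mm side along x, either way round, 2.5 mm clear all round.
- push_plate (a point): Middle of the outer (-x) face of the upright steel plate at the tray's outer end: 60 mm wide (y), 8 mm thick (x), 45 mm tall, top edge 67 mm above the bench. The point lies 94 mm on the -x side of the nest centre, 52 mm above the bench; axes as the nest's. Push it along +x with closed fingertips, under 45 N.
- tray (a joint): Travel of the tray, m: 0 fully out, 0.100 fully in against its rigid stop, the nest then under the spindle. About 2 N of sliding friction; it stays where it is left. It starts 0 to 20 mm in.
- spindle: Upright steel spindle, 12 mm diameter, under the gauge's overhanging arm; origin at the centre of its flat foot. It goes straight down 3.0 mm per rad of screw turn, on the knob's axis. It starts 3 to 6 mm above the top of a seated bell on a tray pushed home. The arm's underside is 128 mm above the bench; arm and column end 162 mm up.
- knob_grip (a point): On the axis of the black ribbed ratchet knob, at the height to grip, 198 mm above the bench. Knob upright, 26 mm diameter, 176 to 212 mm above the bench; it stays at that height. A steel collar (34 mm diameter, 163 to 173 mm up) is below it. Clockwise from above lowers the spindle, drag 0.05 N m; back unscrews it. About 1.0 to 2.2 rad reach the bell, so regrasp.
- ratchet (a joint): How far the ratchet has slipped since the start, rad: stays 0 until the spindle bears and the set torque (pulsing 0.06 to 0.10 N m) is reached, then grows with the knob's turn, 0.39 rad a click (16 clicks a turn). While it slips the spindle stands still; it stays clamped when the knob is let go.
Things that resemble listed ones, but are neither listed nor needed, are in the scene too. What is shaped like the bell but blue is not meant.

How it is judged:
By the outcome, as a careful person would: the job done as asked, in the order asked, and still so for the second after the job is handed in, with the robot touching nothing.
It also fails if it takes over 72 s, if anything falls off the work surface, if the arm or the gripper's body presses on something with over 40 N, if the wrist force passes 120 N, or if a joint passes its speed limit or range.

## Working session

There is one attempt and no reset: what is moved stays moved. The work goes in short steps, Python scripts to look and compute and a tool call to move; the robot and the scene stay as the last step left them, time stands still between calls to the robot, and variables do not carry over. Pictures are saved under pics/ and viewed, and the job is handed in when it is done.

Besides the shell and the picture viewer there is one more tool, called as name(argument=value, ...) on one line, values as JSON. jog_arm: Moves the arm, as the interface text tells. Its arguments: {"type":"object","properties":{"dr":{"type":"array","items":{"type":"array","items":{"type":"number"}}},"slide":{"type":"array","items":{"type":"array","items":{"type":"number"}}},"gripper":{"type":"array","items":{"type":"number"}},"force":{"type":"number"}},"required":["dr","slide","gripper"]}

```bash
ls; mkdir -p pics; python3 - <<'E'
from rig import observe, viewer, env
import cv2, numpy as np, pickle
s=observe(); print(s['time_s'],s['position'],s['tool_rot'],s['grip_width'],env.tcp_to_tips)
for n in ['scene','side','wrist']:
    d=viewer.get_image(n); cv2.imwrite(f'pics/{n}0.png',d['pixels']); pickle.dump(d,open(f'pics/{n}0.pkl','wb'))
    print(n,d['camera_matrix'],d['R'],d['t'])
E
```

```text
pics
0.0 [0.15440532 0.52758153 0.24167311] [[ 2.80995692e-01  9.59708751e-01 -7.31032603e-04]
 [ 9.59707846e-01 -2.80996460e-01 -1.35660879e-03]
 [-1.50736690e-03 -3.20376499e-04 -9.99998813e-01]] 0.08558227685055668 0.011
scene [[474.40072084   0.         320.09585839]
 [  0.         474.40072084 231.27845102]
 [  0.           0.           1.        ]] [[ 0.89763548  0.44070448  0.00548665]
 [ 0.34786309 -0.70078047 -0.62281458]
 [-0.27063224  0.56096907 -0.78235024]] [-0.50030488 -0.07417136  1.00662977]
side [[553.6848857    0.         324.13268864]
 [  0.         553.6848857  229.21908426]
 [  0.           0.           1.        ]] [[ 0.83446717 -0.5510163   0.006752  ]
 [-0.31610629 -0.48868053 -0.81318396]
 [ 0.45137719  0.67644097 -0.58196757]] [-0.41441693  0.31378987  0.74956679]
wrist [[371.64829954   0.         314.98943188]
 [  0.         371.64829954 236.37965906]
 [  0.           0.           1.        ]] [[ 0.27978069  0.96006257 -0.00161982]
 [ 0.92205882 -0.26823489  0.27902972]
 [ 0.2674515  -0.0795607  -0.9602811 ]] [-0.54938458 -0.03708632  0.37875055]
```

View pics/scene0.png

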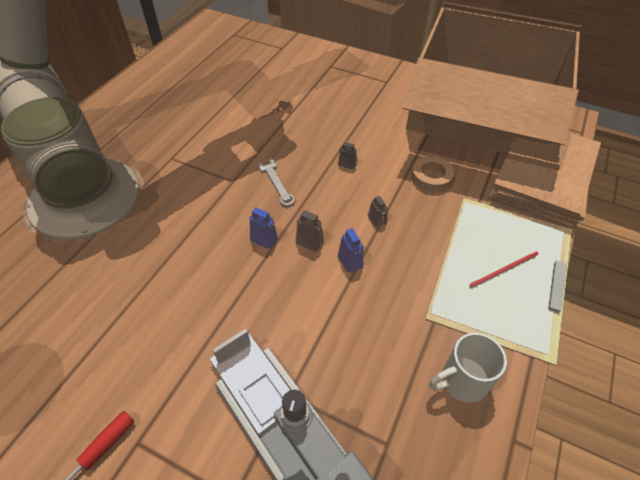

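View pics/side0.png

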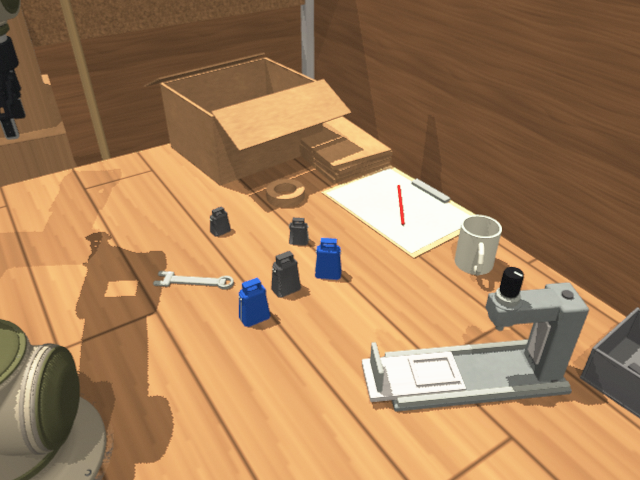

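View pics/wrist0.png

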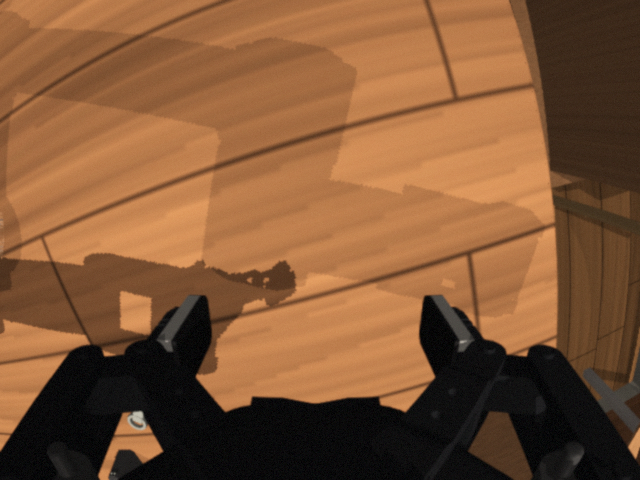

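The scene view shows three dark loose bells, at (309,231), (347,156) and (378,211), and two blue ones, at (263,228) and (350,250). The bell at (309,231), which is (286,275) in the side view, is dark and the largest. I'll confirm that in a crop and by measuring. The gauge is at the bottom, with its knob at (293,405) in scene and (512,283) in side.

```bash
cat > h.py <<'E'
import numpy as np, cv2, pickle
def ld(n,k=0): return pickle.load(open(f'pics/{n}{k}.pkl','rb'))
def ray(d,u,v):
    K=d['camera_matrix'];R=np.array(d['R']);t=np.array(d['t'])
    x=np.array([(u-K[0,2])/K[0,0],(v-K[1,2])/K[1,1],1.]);
    return -R.T@t, R.T@x
def plane(d,u,v,z):
    o,r=ray(d,u,v); return o+r*(z-o[2])/r[2]
def proj(d,X):
    K=d['camera_matrix'];c=np.array(d['R'])@np.array(X)+np.array(d['t']); p=K@c; return p[:2]/p[2]
def tri(d1,p1,d2,p2):
    o1,r1=ray(d1,*p1);o2,r2=ray(d2,*p2)
    A=np.stack([r1,-r2],1);s=np.linalg.lstsq(A,o2-o1,rcond=None)[0]
    a=o1+r1*s[0];b=o2+r2*s[1]; return (a+b)/2,np.linalg.norm(a-b)
E
python3 - <<'E'
import sys;sys.path.insert(0,'.')
from h import *
a=ld('scene')['pixels'];b=ld('side')['pixels']
def crop(im,x,y,w,h,s): return cv2.resize(im[y:y+h,x:x+w],None,fx=s,fy=s,interpolation=cv2.INTER_CUBIC)
cv2.imwrite('pics/c1.png',np.hstack([crop(a,280,195,80,70,5),crop(b,255,235,80,70,5)]))
cv2.imwrite('pics/c2.png',crop(a,200,320,180,160,3.7))
cv2.imwrite('pics/c3.png',crop(b,355,255,240,160,3.3))
E
```

```text
(no output)
```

View pics/c1.png

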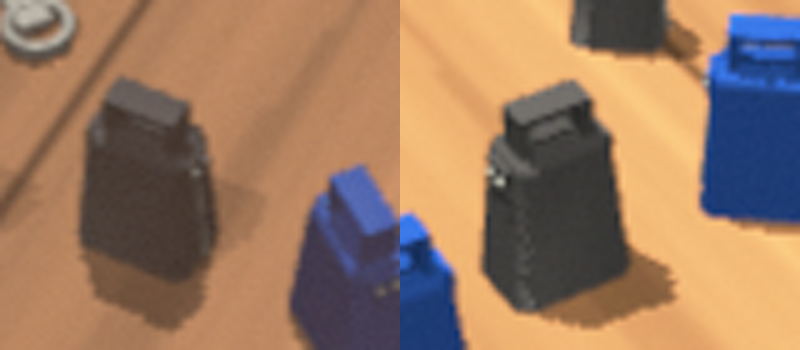

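View pics/c2.png

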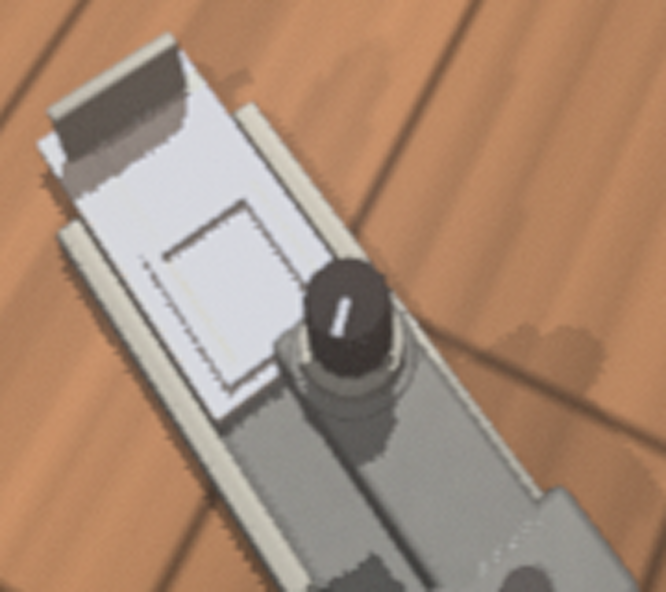

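View pics/c3.png

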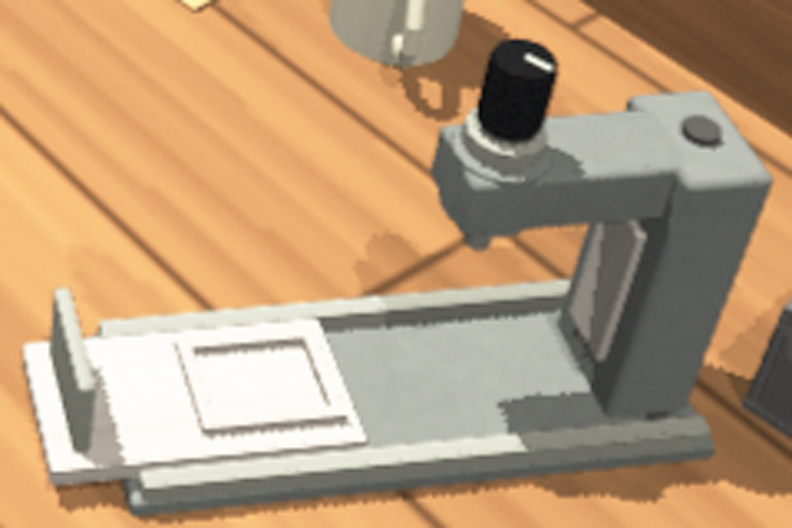

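```bash
python3 - <<'E'
from h import *
S=ld('scene');D=ld('side')
np.set_printoptions(precision=4,suppress=True)
def f(pts,s,ox,oy): return [((x+.5)/s-.5+ox,(y+.5)/s-.5+oy) for x,y in pts]
def rep(n,d,pts,z):
    P=np.array([plane(d,*p,z) for p in pts])[:,:2]; print(n,P.tolist() and P.round(4).tolist(),'c',P.mean(0),'edges',[ (round(float(np.linalg.norm(P[(i+1)%len(P)]-P[i])),4), round(float(np.degrees(np.arctan2(*(P[(i+1)%len(P)]-P[i])[::-1]))),1)) for i in range(len(P))])
rep('strapS',S,f([(122,78),(190,102),(180,124),(106,98)],5,280,195),.08)
rep('strapD',D,f([(106,108),(178,82),(192,97),(116,125)],5,255,235),.08)
rep('mouthS',S,f([(80,240),(193,280),(212,258)],5,280,195),.0)
rep('mouthD',D,f([(84,272),(130,310),(228,270)],5,255,235),.0)
rep('plateS',S,f([(50,110),(172,36),(182,45),(62,121)],3.7,200,320),.067)
rep('plateD',D,f([(57,290),(68,290),(94,382),(82,388)],3.3,355,255),.067)
rep('nestS',S,f([(163,258),(243,204),(312,296),(228,390)],3.7,200,320),.028)
rep('nestD',D,f([(192,350),(303,340),(345,418),(205,432)],3.3,355,255),.028)
rep('traytopD',D,f([(25,345),(320,320),(366,440),(50,480)],3.3,355,255),.022)
a=f([(348,300)],3.7,200,320)[0];b=f([(525,58)],3.3,355,255)[0]
print(plane(S,*a,.212),plane(D,*b,.212),tri(S,a,D,b))
# dark masks
E
python3 - <<'E'
from rig import *
import cv2
b=viewer.get_image('side')['pixels'];print(observe()['time_s'])
E
```

```text
strapS [[0.4688, 0.1116], [0.4966, 0.1123], [0.498, 0.1012], [0.4681, 0.1003]] c [0.4829 0.1063] edges [(0.0278, 1.5), (0.0112, -82.7), (0.03, -178.2), (0.0113, 86.0)]
strapD [[0.4651, 0.1097], [0.4944, 0.1087], [0.4941, 0.0985], [0.4633, 0.0993]] c [0.4792 0.104 ] edges [(0.0292, -1.8), (0.0103, -91.4), (0.0308, 178.4), (0.0105, 80.2)]
mouthS [[0.4593, 0.0904], [0.5078, 0.0927], [0.5097, 0.1055]] c [0.4923 0.0962] edges [(0.0485, 2.7), (0.013, 81.4), (0.0526, -163.3)]
mouthD [[0.4564, 0.1181], [0.4605, 0.0906], [0.5022, 0.0897]] c [0.473  0.0995] edges [(0.0278, -81.7), (0.0417, -1.2), (0.0538, 148.2)]
plateS [[0.4686, -0.189], [0.4959, -0.1383], [0.5018, -0.14], [0.4757, -0.1909]] c [ 0.4855 -0.1645] edges [(0.0576, 61.7), (0.0062, -15.8), (0.0572, -117.2), (0.0074, 165.5)]
plateD [[0.4914, -0.1385], [0.4956, -0.1412], [0.4723, -0.1899], [0.4659, -0.1896]] c [ 0.4813 -0.1648] edges [(0.0051, -33.1), (0.054, -115.7), (0.0064, 177.8), (0.0572, 63.5)]
nestS [[0.531, -0.2108], [0.549, -0.1764], [0.5935, -0.1974], [0.5817, -0.2443]] c [ 0.5638 -0.2072] edges [(0.0388, 62.5), (0.0493, -25.2), (0.0484, -104.1), (0.0608, 146.6)]
nestD [[0.5456, -0.1757], [0.5938, -0.1998], [0.5776, -0.244], [0.5191, -0.2152]] c [ 0.559  -0.2087] edges [(0.0539, -26.6), (0.0471, -110.2), (0.0652, 153.8), (0.0476, 56.1)]
traytopD [[0.4849, -0.1262], [0.6139, -0.1916], [0.5809, -0.2552], [0.448, -0.1943]] c [ 0.5319 -0.1918] edges [(0.1447, -26.9), (0.0716, -117.4), (0.1462, 155.4), (0.0775, 61.6)]
[ 0.6434 -0.2447  0.212 ] [ 0.6412 -0.2447  0.212 ] (array([ 0.6429, -0.2439,  0.2104]), np.float64(0.0006674581910466305))
0.2
```

```bash
cat >> h.py <<'E'
def wplane(d,u,v,z):
    K=d['camera_matrix'];R=np.array(d['R']);t=np.array(d['t'])
    x,y=(u-K[0,2]),(v-K[1,2]);r=np.hypot(x,y);th=r/K[0,0]
    w=R.T@np.array([np.sin(th)*x/r,np.sin(th)*y/r,np.cos(th)]);o=-R.T@t
    return o+w*(z-o[2])/w[2]
def wproj(d,X):
    K=d['camera_matrix'];c=np.array(d['R'])@np.array(X)+np.array(d['t'])
    n=np.hypot(c[0],c[1]);th=np.arctan2(n,c[2]);return np.array([K[0,2]+K[0,0]*th*c[0]/n,K[1,2]+K[0,0]*th*c[1]/n])
def go(s,P,yaw,rows_pos=None):
    """tool-down target: TCP P, yaw = world angle of tool x (deg). prints total dx,dy,dz in target tool frame and the world rotation; turn first about tool z"""
    R=np.array(s['tool_rot']);a=np.radians(yaw)
    T=np.array([[np.cos(a),np.sin(a),0],[np.sin(a),-np.cos(a),0],[0,0,-1]])
    from scipy.spatial.transform import Rotation as Ro
    dr=Ro.from_matrix(R.T@T).as_rotvec()
    d=np.array(P)-np.array(s['position'])
    print('dr',dr.round(4),'slide in now-frame',(R.T@d).round(4),'in target-frame',(T.T@d).round(4))
E
python3 - <<'E'
from h import *
from rig import observe
s=observe()
W=ld('wrist');c=-np.array(W['R']).T@W['t'];print(c, np.array(s['tool_rot']).T@(c-s['position']))
go(s,[0.481,0.105,0.20],90)
go(s,[0.5,-.1,0.20],90)
E
```

```text
[0.08660556 0.54762938 0.37316528] [-6.55380410e-05 -7.07399209e-02 -1.31192325e-01]
dr [-0.0003  0.0008 -0.2848] slide in now-frame [-0.3139  0.4322  0.0421] in target-frame [-0.4227  0.3265  0.042 ]
dr [-0.0003  0.0008 -0.2848] slide in now-frame [-0.5053  0.508   0.0423] in target-frame [-0.6277  0.3455  0.042 ]
```

jog_arm(dr=[[0,0,0],[0,0,0],[0,0,0],[0,0,0],[0,0,0],[0,0,0],[0,0,0],[0,0,0],[0,0,0],[0,0,0]], slide=[[-0.025,0.0345,0.0034],[-0.025,0.0345,0.0034],[-0.025,0.0345,0.0034],[-0.025,0.0345,0.0034],[-0.025,0.0345,0.0034],[-0.025,0.0345,0.0034],[-0.025,0.0345,0.0034],[-0.025,0.0345,0.0034],[-0.025,0.0345,0.0034],[-0.025,0.0345,0.0034]], gripper=[1,1,1,1,1,1,1,1,1,1])

```text
time_s: 1.2
position: [0.4162, 0.1894, 0.2082]
tool_rot: [[0.281, 0.96, 0.0], [0.96, -0.281, 0.0], [0.0, 0.0, -1.0]]
ft_force: [0.1, 0.8, 0.6]
grip_width: 0.0858
```

```bash
python3 - <<'E'
from h import *
from rig import observe
go(observe(),[0.481,0.105,0.20],90)
E
```

```text
dr [ 1.000e-04 -1.000e-04 -2.849e-01] slide in now-frame [-0.0628  0.0859  0.0082] in target-frame [-0.0844  0.0648  0.0082]
```

jog_arm(dr=[[0,0,-0.095],[0,0,-0.095],[0,0,-0.095],[0,0,0],[0,0,0],[0,0,0],[0,0,0],[0,0,0],[0,0,0],[0,0,0]], slide=[[0,0,0],[0,0,0],[0,0,0],[-0.0211,0.0162,0.002],[-0.0211,0.0162,0.002],[-0.0211,0.0162,0.002],[-0.0211,0.0162,0.002],[0,0,0],[0,0,0],[0,0,0]], gripper=[1,1,1,1,1,1,1,1,1,1])

```text
time_s: 2.2
position: [0.4797, 0.1072, 0.2003]
tool_rot: [[-0.001, 1.0, -0.0], [1.0, 0.001, 0.0], [0.0, -0.0, -1.0]]
ft_force: [-0.6, 0.7, 0.1]
grip_width: 0.0854
```

```bash
cat > snap.py <<'E'
import sys,pickle,cv2
from rig import observe, viewer
k=sys.argv[1]
for n in sys.argv[2:]:
    d=viewer.get_image(n); d['state']=observe(); cv2.imwrite(f'pics/{n}{k}.png',d['pixels']); pickle.dump(d,open(f'pics/{n}{k}.pkl','wb'))
s=observe(); print(s['time_s'],s['position'],s['ft_force'],s['grip_width'])
E
python3 snap.py 1 wrist
```

```text
2.25 [0.47967477 0.10725692 0.200422  ] [-0.77842065 -0.33116906  0.46695952] 0.0857216353940568
```

View pics/wrist1.png

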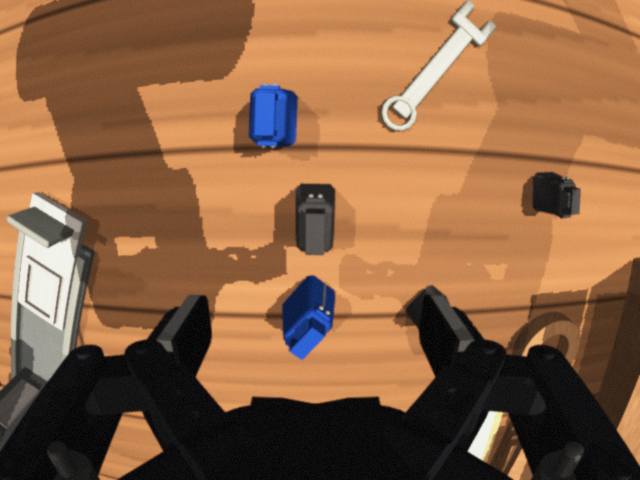

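The wrist view has the dark bell upright at about (315,220), between the two blue bells at (272,115) and (308,315). Next I'll enlarge it and measure.

```bash
python3 - <<'E'
from h import *
im=ld('wrist',1)['pixels']
a=cv2.resize(im[170:270,270:360],None,fx=6,fy=6,interpolation=cv2.INTER_CUBIC)
a=cv2.convertScaleAbs(a,alpha=1.8,beta=10)
cv2.imwrite('pics/c4.png',a)
cv2.imwrite('pics/c5.png',cv2.resize(im[180:400,0:110],None,fx=2.7,fy=2.7,interpolation=cv2.INTER_CUBIC))
E
```

```text
(no output)
```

View pics/c4.png

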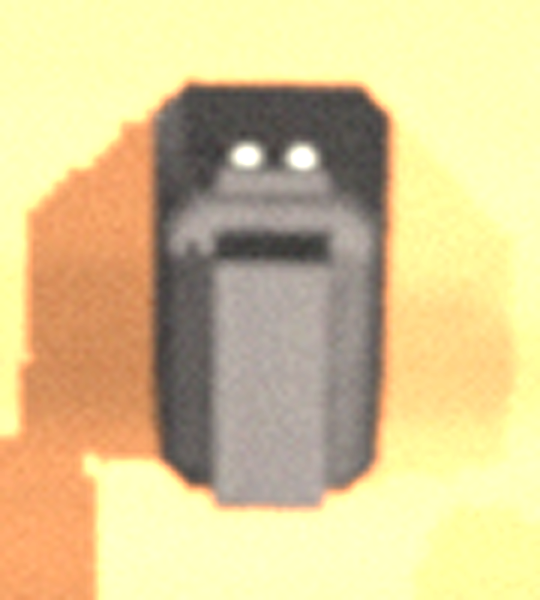

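```bash
python3 - <<'E'
from h import *
d=ld('wrist',1)
np.set_printoptions(precision=4,suppress=True)
def f(x,y): return ((x+.5)/6-.5+270,(y+.5)/6-.5+170)
for n,z,pts in [('strap',.08,[(212,262),(330,262),(323,502),(217,502)]),('mouth near edge',.0,[(165,88),(382,92)]),('mouth corners',.0,[(157,115),(390,120),(185,83),(362,85)])]:
    P=np.array([wplane(d,*f(*p),z)[:2] for p in pts]);print(n,P.tolist(),P.mean(0))
print(wplane(d,*f(270,382),.08))
E
```

```text
strap [[0.46537114141514263, 0.10007844583623318], [0.46534362930618495, 0.11372386184007363], [0.49462255937175653, 0.11315474639545633], [0.4946490403051623, 0.10051650634809085]] [0.48   0.1069]
mouth near edge [[0.4565074721377732, 0.09093253716152763], [0.45704779460192174, 0.1234693822516355]] [0.4568 0.1072]
mouth corners [[0.4606143398475319, 0.08969873118890306], [0.4613044582612595, 0.12472311585064455], [0.45575450342223656, 0.0939380724207708], [0.4560030548085489, 0.1204565773078681]] [0.4584 0.1072]
[0.4798 0.1068 0.08  ]
```

View pics/c5.png

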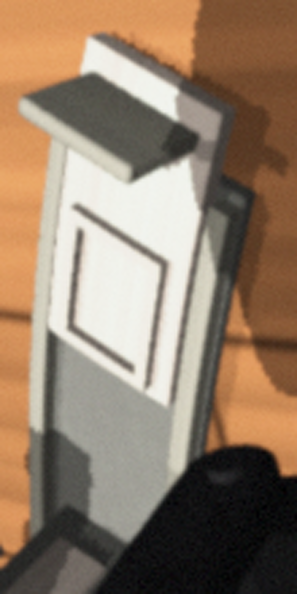

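```bash
python3 - <<'E'
from h import *
from rig import observe
go(observe(),[0.55,-.20,0.20],63.5)
E
```

```text
dr [-1.000e-04 -1.000e-04  4.636e-01] slide in now-frame [-0.3073  0.07    0.0004] in target-frame [-0.2436  0.2     0.0004]
```

jog_arm(dr=[[0,0,0],[0,0,0],[0,0,0],[0,0,0],[0,0,0],[0,0,0],[0,0,0.116],[0,0,0.116],[0,0,0.116],[0,0,0.116]], slide=[[-0.048,0.011,0],[-0.048,0.011,0],[-0.048,0.011,0],[-0.048,0.011,0],[-0.048,0.011,0],[-0.048,0.011,0],[-0.012,0.004,0],[0,0,0],[0,0,0],[0,0,0]], gripper=[1,1,1,1,1,1,1,1,1,1])

```text
time_s: 3.25
position: [0.5503, -0.1927, 0.2004]
tool_rot: [[0.451, 0.893, -0.0], [0.893, -0.451, 0.0], [0.0, -0.0, -1.0]]
ft_force: [0.4, -0.2, 0.6]
grip_width: 0.0854
```

```bash
sleep 0; python3 snap.py 2 wrist; python3 - <<'E'
from h import *
im=ld('wrist',2)['pixels']
print(ld('wrist',2)['state']['tool_rot'])
E
```

```text
3.3 [ 0.55028303 -0.19257314  0.20043984] [ 0.91667886  0.28242279 -0.12989243] 0.08549551853628877
[[ 4.55721150e-01  8.90122594e-01 -4.53088421e-05]
 [ 8.90122593e-01 -4.55721144e-01  9.11363458e-05]
 [ 6.04743232e-05 -8.18631843e-05 -9.99999995e-01]]
```

View pics/wrist2.png

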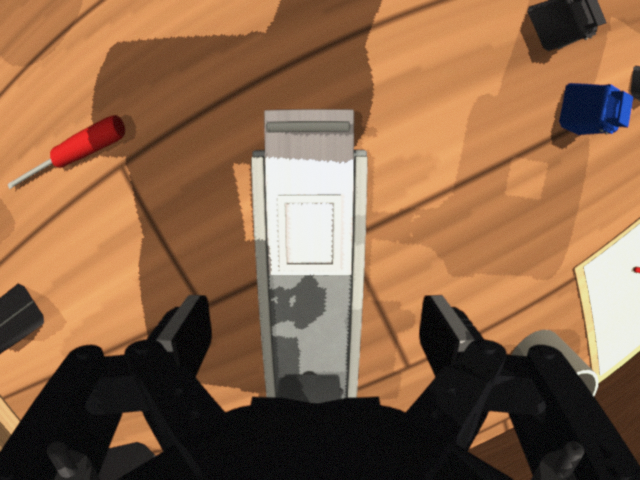

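```bash
python3 - <<'E'
from h import *
im=ld('wrist',2)['pixels']
a=cv2.resize(im[100:290,240:380],None,fx=4,fy=4,interpolation=cv2.INTER_CUBIC)[:600]
a=im[105:285,255:375]
a=cv2.resize(a,None,fx=5,fy=5,interpolation=cv2.INTER_CUBIC)
g=cv2.cvtColor(a,cv2.COLOR_BGR2GRAY).astype(float)
a2=np.clip((g-130)*2.0,0,255).astype(np.uint8)
cv2.imwrite('pics/c6.png',a2[400:900])   # nest
cv2.imwrite('pics/c7.png',a[0:300])
E
```

```text
(no output)
```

View pics/c6.png

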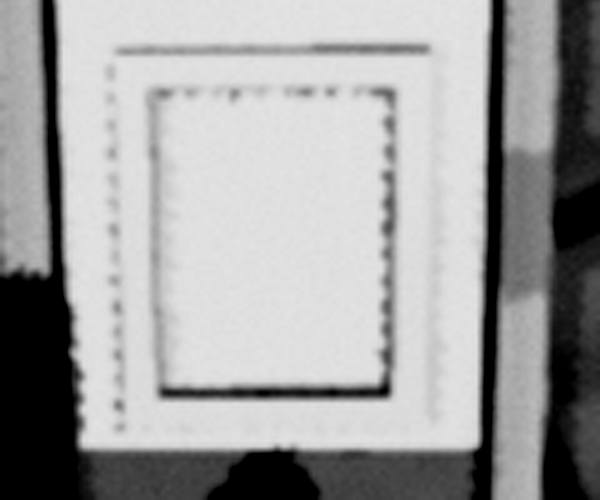

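View pics/c7.png

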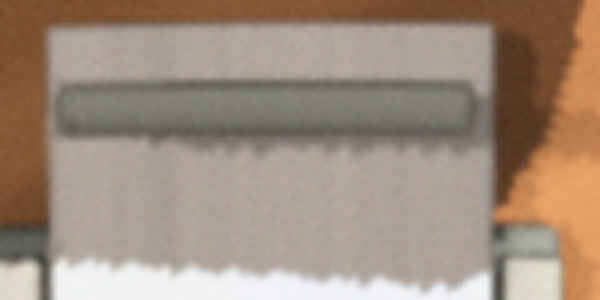

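```bash
python3 - <<'E'
from h import *
d=ld('wrist',2)
np.set_printoptions(precision=4,suppress=True)
def f(x,y,oy): return ((x+.5)/5-.5+255,(y+oy+.5)/5-.5+105)
yaw=None
for n,z,oy,pts in [('inner',.028,400,[(150,90),(397,90),(392,397),(158,397)]),('outer',.028,400,[(115,48),(430,48),(437,420),(120,430)]),
  ('plate top',.067,0,[(58,86),(472,84),(474,127),(58,134)]),('tray out edge',.022,0,[(48,26),(493,24)]),('tray in edge',.022,400,[(80,449),(480,449)])]:
    P=np.array([wplane(d,*f(*p,oy),z)[:2] for p in pts]);e=np.diff(np.vstack([P,P[:1]]),axis=0)
    print(n,P.mean(0),[(round(float(np.hypot(*v)),4),round(float(np.degrees(np.arctan2(v[1],v[0]))),2)) for v in e], P[:2].mean(0))
x=np.array([np.cos(np.radians(-26.8)),np.sin(np.radians(-26.8))])
E
```

```text
inner [ 0.562  -0.2039] [(0.0411, 63.22), (0.0544, -26.85), (0.0409, -116.68), (0.0544, 153.46)] [ 0.5377 -0.1916]
outer [ 0.5613 -0.2033] [(0.0523, 63.2), (0.0659, -24.59), (0.0557, -114.74), (0.0678, 152.44)] [ 0.5313 -0.1886]
plate top [ 0.4813 -0.1637] [(0.0583, 63.31), (0.0061, -23.65), (0.0587, -115.97), (0.0069, 152.63)] [ 0.4783 -0.1623]
tray out edge [ 0.4682 -0.1572] [(0.0732, 63.31), (0.0732, -116.69)] [ 0.4682 -0.1572]
tray in edge [ 0.5977 -0.221 ] [(0.0721, 63.32), (0.0721, -116.68)] [ 0.5977 -0.221 ]
```

```bash
python3 - <<'E'
from h import *
from rig import observe
go(observe(),[0.4805,.107,0.15],90)
E
```

```text
dr [-1.000e-04 -1.000e-04 -4.732e-01] slide in now-frame [ 0.2349 -0.1986  0.0505] in target-frame [ 0.2996 -0.0698  0.0504]
```

jog_arm(dr=[[0,0,0],[0,0,0],[0,0,0],[0,0,0],[0,0,0],[0,0,0],[0,0,-0.118],[0,0,-0.118],[0,0,-0.118],[0,0,-0.118]], slide=[[0.0362,-0.0306,0.006],[0.0362,-0.0306,0.006],[0.0362,-0.0306,0.006],[0.0362,-0.0306,0.006],[0.0362,-0.0306,0.006],[0.0362,-0.0306,0.006],[0.0177,-0.015,0.0144],[0,0,0],[0,0,0],[0,0,0]], gripper=[1,1,1,1,1,1,1,1,1,1])

```text
time_s: 4.3
position: [0.4773, 0.1065, 0.1501]
tool_rot: [[-0.017, 1.0, 0.0], [1.0, 0.017, 0.0], [-0.0, 0.0, -1.0]]
ft_force: [0.5, -0.4, -0.4]
grip_width: 0.0851
```

```bash
python3 - <<'E'
from h import *
from rig import observe
s=observe();print(s['position'],s['qvel'],s['q'])
go(s,[0.4805,.107,0.034],90)
E
```

```text
[0.47729173 0.10646962 0.15008133] [-4.42741677e-01  1.72277525e-02  4.06013760e-02  5.68638945e-02
  5.42199901e-02 -6.70319623e+01] [-1.32780487e+00  2.11778468e+01  9.23234780e+01  2.70440652e-04
  6.64909172e+01 -9.23128655e+01]
dr [ 0.0001 -0.      0.0172] slide in now-frame [0.0005 0.0032 0.1161] in target-frame [0.0005 0.0032 0.1161]
```

jog_arm(dr=[[0,0,0],[0,0,0],[0,0,0],[0,0,0],[0,0,0],[0,0,0],[0,0,0],[0,0,0],[0,0,0],[0,0,0]], slide=[[0,0.003,0],[0,0,0.01],[0,0,0.01],[0,0,0.01],[0,0,0.01],[0,0,0.01],[0,0,0],[0,0,0],[0,0,0],[0,0,0]], gripper=[1,1,1,1,1,1,1,1,1,1])

```text
time_s: 5.3
position: [0.481, 0.1056, 0.1003]
tool_rot: [[-0.008, 1.0, 0.001], [1.0, 0.008, -0.0], [-0.0, 0.001, -1.0]]
ft_force: [0.5, 0.1, 0.5]
grip_width: 0.0855
```

```bash
python3 - <<'E'
from h import *
from rig import observe
s=observe();print(s['position'],s['qvel'],s['q'])
go(s,[0.4805,.107,0.034],90)
E
```

```text
[0.48096071 0.10555951 0.1003302 ] [ 0.02349064  0.00157916  0.09795834  0.12977519 -0.04344285 -0.04973202] [-1.42690210e+00  2.53499003e+01  9.55781903e+01  9.34490032e-04
  5.90153091e+01 -9.18974461e+01]
dr [0.001  0.     0.0082] slide in now-frame [ 0.0014 -0.0005  0.0663] in target-frame [ 0.0014 -0.0005  0.0663]
```

jog_arm(dr=[[0,0,0.008],[0,0,0],[0,0,0],[0,0,0],[0,0,0],[0,0,0],[0,0,0],[0,0,0],[0,0,0],[0,0,0]], slide=[[0.0014,-0.0005,0.017],[0,0,0.017],[0,0,0.017],[0,0,0.015],[0,0,0],[0,0,0],[0,0,0],[0,0,0],[0,0,0],[0,0,0]], gripper=[1,1,1,1,1,0.2,0,-0.2,-0.5,-0.6], force=40)

```text
time_s: 6.3
position: [0.4805, 0.1069, 0.0348]
tool_rot: [[-0.0, 1.0, 0.001], [1.0, 0.0, -0.0], [-0.0, 0.001, -1.0]]
ft_force: [-2.2, -0.1, 6.3]
grip_width: 0.0309
```

jog_arm(dr=[[0,0,0],[0,0,0],[0,0,0],[0,0,0],[0,0,0],[0,0,0],[0,0,0],[0,0,0],[0,0,0],[0,0,0]], slide=[[0,0,0],[0,0,0],[0,0,0],[0,0,0],[0,0,-0.01],[0,0,-0.025],[0,0,-0.035],[0,0,-0.035],[0,0,-0.03],[0,0,0]], gripper=[-0.7,-0.8,-0.9,-1,-1,-1,-1,-1,-1,-1])

```text
time_s: 7.3
position: [0.4815, 0.107, 0.1729]
tool_rot: [[-0.0, 1.0, 0.008], [1.0, 0.0, -0.0], [-0.0, 0.008, -1.0]]
ft_force: [0.8, 0.3, -3.1]
grip_width: 0.0309
```

```bash
python3 snap.py 3 wrist
```

```text
7.35 [0.4805147  0.10699929 0.17042649] [-0.49797276 -0.13782115 -4.53665718] 0.0307980111870142
```

View pics/wrist3.png

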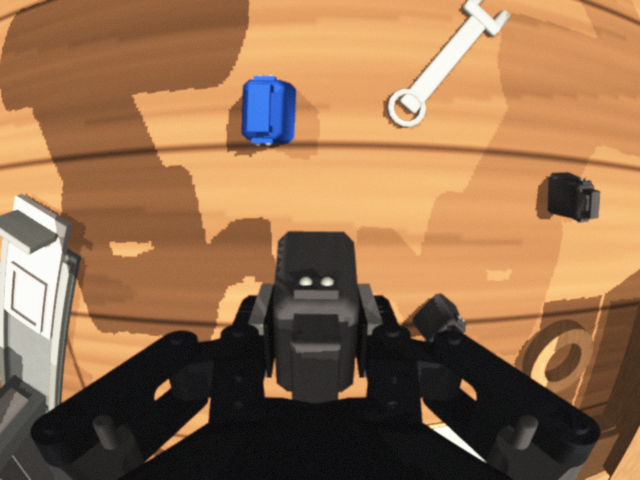

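```bash
python3 - <<'E'
from h import *
im=ld('wrist',3)['pixels']
a=cv2.resize(im[220:410,250:380],None,fx=4,fy=4,interpolation=cv2.INTER_CUBIC)[:600]
cv2.imwrite('pics/c8.png',cv2.convertScaleAbs(a,alpha=2,beta=10))
print(ld('wrist',3)['state']['position'],ld('wrist',3)['state']['tool_rot'])
E
```

```text
[0.4805147  0.10699929 0.17042649] [[-3.12516270e-04  9.99993852e-01  3.49267246e-03]
 [ 9.99999949e-01  3.12760275e-04 -6.93161962e-05]
 [-7.04081392e-05  3.49265062e-03 -9.99993898e-01]]
```

View pics/c8.png

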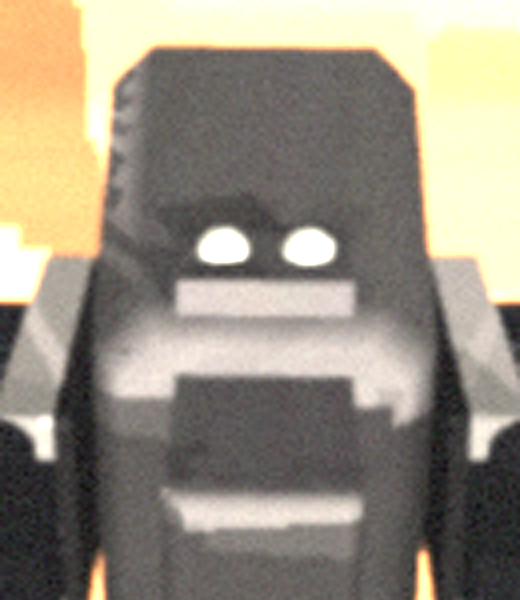

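```bash
python3 - <<'E'
from h import *
d=ld('wrist',3)
np.set_printoptions(precision=4,suppress=True)
def f(x,y): return ((x+.5)/4-.5+250,(y+.5)/4-.5+220)
zb=.1704-.034
for n,z,pts in [('mouth side',zb,[(112,88),(415,92)]),('mouth edge',zb,[(150,47),(378,47)]),('strap top near edge',zb+.08,[(164,492),(362,492)]),('strap foot',zb+.062,[(175,316),(355,316)])]:
    P=np.array([wplane(d,*f(*p),z)[:2] for p in pts]);print(n,P.tolist(),P.mean(0)-[.4805,.107])
E
```

```text
mouth side [[0.46245614042709227, 0.08924620973879394], [0.46288958105577854, 0.12513450349266195]] [-0.0178  0.0002]
mouth edge [[0.4574058188093012, 0.0938651090225877], [0.4573581166743676, 0.12059520575581836]] [-0.0231  0.0002]
strap top near edge [[0.4666216725470132, 0.10023617167199664], [0.46659843132068574, 0.11394187395162053]] [-0.0139  0.0001]
strap foot [[0.46175649757464093, 0.10016086124923783], [0.46173432864986985, 0.11433015778469807]] [-0.0188  0.0002]
```

```bash
python3 - <<'E'
from h import *
from rig import observe
go(observe(),[0.5608,-.2037,0.120],63.3)
E
```

```text
dr [ 0.0034 -0.0007  0.4663] slide in now-frame [-0.3107  0.08    0.0507] in target-frame [-0.2415  0.2113  0.0504]
```

jog_arm(dr=[[0,0,0],[0,0,0],[0,0,0],[0,0,0],[0,0,0],[0,0,0],[0,0,0],[0,0,0.1],[0,0,0.1],[0,0,0.1]], slide=[[-0.03,0.008,0],[-0.046,0.012,0],[-0.046,0.012,0],[-0.046,0.012,0],[-0.046,0.012,0],[-0.046,0.012,0],[-0.0507,0.012,0],[0,0,0],[0,0,0],[0,0,0]], gripper=[-1,-1,-1,-1,-1,-1,-1,-1,-1,-1])

```text
out of range: row 7 has -0.0507, outside -0.05 to 0.05
```

jog_arm(dr=[[0,0,0],[0,0,0],[0,0,0],[0,0,0],[0,0,0],[0,0,0],[0,0,0],[0,0,0.1],[0,0,0.1],[0,0,0.1]], slide=[[-0.035,0.008,0],[-0.046,0.012,0],[-0.046,0.012,0],[-0.046,0.012,0],[-0.046,0.012,0],[-0.046,0.012,0],[-0.046,0.012,0],[0,0,0],[0,0,0],[0,0,0]], gripper=[-1,-1,-1,-1,-1,-1,-1,-1,-1,-1])

```text
time_s: 8.35
position: [0.5594, -0.204, 0.1665]
tool_rot: [[0.3, 0.954, -0.004], [0.954, -0.3, 0.002], [0.001, -0.004, -1.0]]
ft_force: [0.2, -0.5, -3.3]
grip_width: 0.0309
```

jog_arm(dr=[[0,0,0.056],[0,0,0.055],[0,0,0.055],[0,0,0],[0,0,0],[0,0,0],[0,0,0],[0,0,0],[0,0,0],[0,0,0]], slide=[[0,0,0],[0,0,0],[0,0,0],[0,0,0.015],[0,0,0.02],[0,0,0.015],[0,0,0],[0,0,0],[0,0,0],[0,0,0]], gripper=[-1,-1,-1,-1,-1,-1,-1,-1,-1,-1])

```text
time_s: 9.35
position: [0.5605, -0.2042, 0.1195]
tool_rot: [[0.449, 0.893, 0.001], [0.893, -0.449, -0.001], [-0.0, 0.001, -1.0]]
ft_force: [0.9, -1.0, -2.7]
grip_width: 0.0306
```

```bash
python3 snap.py 4 wrist scene side; python3 - <<'E'
from h import *
from rig import observe
go(observe(),[0.5608,-.2037,0.075],63.3)
im=np.hstack([ld('wrist',4)['pixels'][150:400,220:420]]);cv2.imwrite('pics/c9.png',cv2.resize(im,None,fx=2.4,fy=2.4))
a=ld('side',4)['pixels'][180:430,340:600];b=ld('scene',4)['pixels'][280:480,180:400]
cv2.imwrite('pics/c10.png',np.vstack([cv2.resize(a,(390,300)),cv2.resize(b,(390,300))]))
E
```

```text
9.5 [ 0.56037661 -0.20407644  0.11935154] [-0.20712118  0.2337544  -2.36713928] 0.030826936396506046
dr [0.0008 0.     0.0002] slide in now-frame [0.0005 0.0002 0.0444] in target-frame [0.0005 0.0002 0.0444]
```

View pics/c9.png

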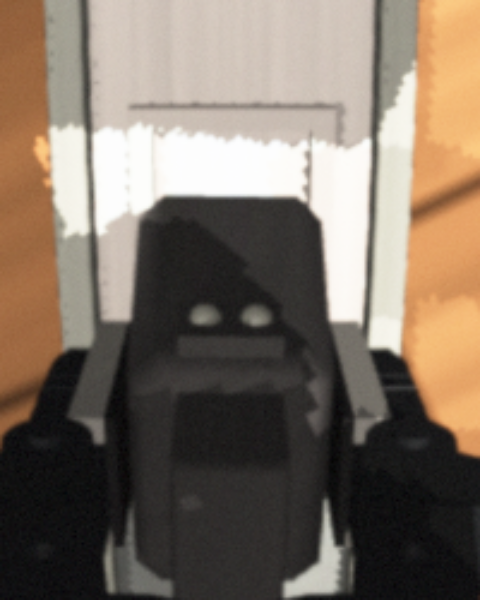

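View pics/c10.png

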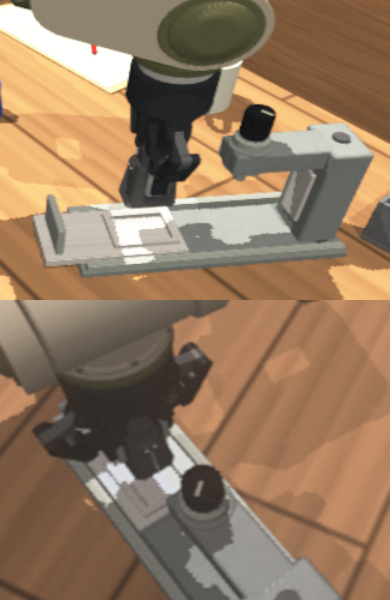

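jog_arm(dr=[[0,0,0],[0,0,0],[0,0,0],[0,0,0],[0,0,0],[0,0,0],[0,0,0],[0,0,0],[0,0,0],[0,0,0]], slide=[[0.0005,0.0002,0.01],[0,0,0.014],[0,0,0.012],[0,0,0.01],[0,0,0.004],[0,0,0.001],[0,0,0],[0,0,0],[0,0,0],[0,0,0]], gripper=[-1,-1,-1,-1,-1,-1,-1,-1,-1,-1])

```text
time_s: 10.5
position: [0.5608, -0.2038, 0.0682]
tool_rot: [[0.449, 0.893, 0.001], [0.893, -0.449, -0.0], [-0.0, 0.001, -1.0]]
ft_force: [0.2, 0.2, -2.3]
grip_width: 0.0307
```

```bash
python3 snap.py 5 wrist; python3 - <<'E'
from h import *
im=ld('wrist',5)['pixels'][180:400,230:400];cv2.imwrite('pics/c11.png',cv2.resize(cv2.convertScaleAbs(im,alpha=1.3),None,fx=2.7,fy=2.7,interpolation=cv2.INTER_CUBIC))
E
```

```text
10.55 [ 0.56074696 -0.20373676  0.06816691] [-0.60034966  0.07980418 -3.16659471] 0.03076951140160382
```

View pics/c11.png

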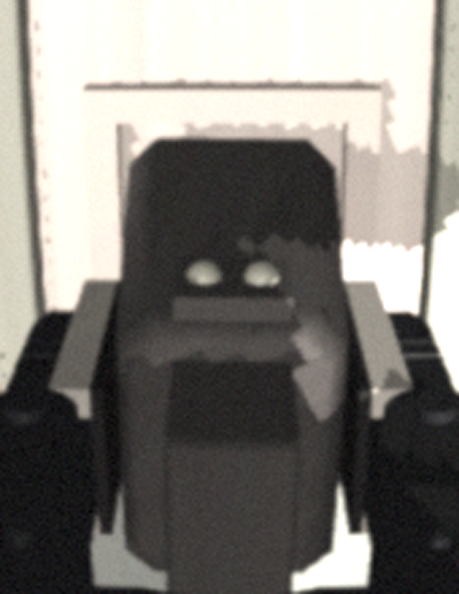

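```bash
python3 - <<'E'
from h import *
d=ld('wrist',5)
x=np.array([.8934,-.4493])
def f(x,y): return ((x+.5)/2.7-.5+230,(y+.5)/2.7-.5+180)
for n,z,p in [('mouth',.0341,(233,140)),('inner lip',.028,(233,123)),('outer line .022',.022,(233,86)),('outer line .028',.028,(233,86)),('L in',.028,(118,140)),('R in',.028,(346,140)),('L m',.0341,(128,175)),('R m',.0341,(338,175))]:
    P=wplane(d,*f(*p),z)[:2];v=P-[.562,-.2043];print(n,P, 'along',v@x,'across',v@[.4493,.8934])
E
```

```text
mouth [ 0.53875707 -0.1921348 ] along -0.026231053182488737 across 0.00042533866095695143
inner lip [ 0.53748999 -0.19148623] along -0.02765447220182632 across 0.0004354767410006642
outer line .022 [ 0.53269449 -0.18907245] along -0.03302327768500073 across 0.00043732376381178106
outer line .028 [ 0.53150635 -0.18849258] along -0.034345300142128984 across 0.0004215481446257618
L in [ 0.53109021 -0.21119471] along -0.02451701222829895 across -0.020047498874438734
R in [ 0.54928848 -0.17486881] along -0.024579901980510726 across 0.02058254227694197
L m [ 0.53622588 -0.21123727] along -0.019909686037373142 across -0.017778069906087157
R m [ 0.55254997 -0.17865573] along -0.01996462356282512 across 0.018664693635723355
```

jog_arm(dr=[[0,0,0],[0,0,0],[0,0,0],[0,0,0],[0,0,0],[0,0,0],[0,0,0],[0,0,0],[0,0,0],[0,0,0]], slide=[[0,0.001,0],[0,0,0.002],[0,0,0.002],[0,0,0.002],[0,0,0.002],[0,0,0.0015],[0,0,0.001],[0,0,0.0005],[0,0,0],[0,0,0]], gripper=[-1,-1,-1,-1,-1,-1,-1,-1,-1,-1])

```text
time_s: 11.55
position: [0.5616, -0.2042, 0.057]
tool_rot: [[0.449, 0.893, 0.0], [0.893, -0.449, -0.0], [-0.0, 0.0, -1.0]]
ft_force: [-0.1, 0.3, -2.2]
grip_width: 0.0306
```

jog_arm(dr=[[0,0,0],[0,0,0],[0,0,0],[0,0,0],[0,0,0],[0,0,0],[0,0,0],[0,0,0],[0,0,0],[0,0,0]], slide=[[0,0,0.0005],[0,0,0.0005],[0,0,0.0005],[0,0,0],[0,0,0],[0,0,0],[0,0,0],[0,0,0],[0,0,0],[0,0,0]], gripper=[-1,-1,-1,-1,-1,-1,-1,-1,-1,-1])

```text
time_s: 12.55
position: [0.5622, -0.2044, 0.0568]
tool_rot: [[0.449, 0.894, 0.002], [0.894, -0.449, -0.001], [-0.0, 0.003, -1.0]]
ft_force: [-1.8, 1.1, 8.0]
grip_width: 0.0309
```

jog_arm(dr=[[0,0,0],[0,0,0],[0,0,0],[0,0,0],[0,0,0],[0,0,0],[0,0,0],[0,0,0],[0,0,0],[0,0,0]], slide=[[0,0,-0.001],[0,0,0],[0,0,0],[0,0,0],[0,0,0],[0,0,-0.01],[0,0,-0.025],[0,0,-0.035],[0,0,-0.035],[0,0,-0.01]], gripper=[-0.6,-0.4,-0.2,0,0.3,0.3,0.3,0.3,0.3,0.3])

```text
time_s: 13.55
position: [0.5627, -0.2047, 0.176]
tool_rot: [[0.449, 0.894, 0.006], [0.894, -0.449, -0.004], [-0.001, 0.007, -1.0]]
ft_force: [0.8, -0.7, -0.7]
grip_width: 0.0554
```

```bash
python3 snap.py 6 wrist side
```

```text
13.65 [ 0.56201819 -0.20435572  0.17332993] [-0.51352059  0.12726865 -0.90246389] 0.055526619308408805
```

View pics/wrist6.png

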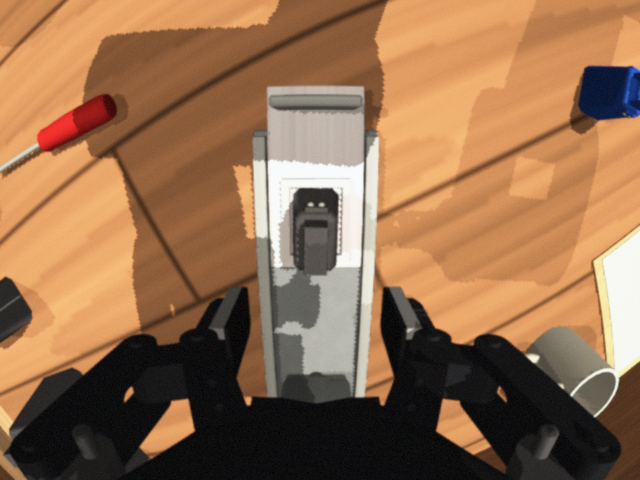

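```bash
python3 - <<'E'
from h import *
from rig import observe
d=ld('wrist',6)
for z,p in [(.067,(270,101)),(.067,(363,101)),(.067,(316,95))]: print(wplane(d,*p,z))
go(observe(),[0.4512,-.1489,0.054],63.3)
E
```

```text
[ 0.46947353 -0.19007577  0.067     ]
[ 0.4959303  -0.13714597  0.067     ]
[ 0.47947037 -0.16235879  0.067     ]
dr [0.0036 0.0003 0.0003] slide in now-frame [-0.0002 -0.1244  0.1189] in target-frame [-0.0003 -0.1239  0.1193]
```

jog_arm(dr=[[0,0,0],[0,0,0],[0,0,0],[0,0,0],[0,0,0],[0,0,0],[0,0,0],[0,0,0],[0,0,0],[0,0,0]], slide=[[0,-0.031,0],[0,-0.031,0],[0,-0.031,0],[0,-0.031,0],[0,0,0],[0,0,0.02],[0,0,0.03],[0,0,0.03],[0,0,0.025],[0,0,0.01]], gripper=[-1,-1,-1,-1,-1,-1,-1,-1,-1,-1])

```text
time_s: 14.65
position: [0.4501, -0.1481, 0.0537]
tool_rot: [[0.449, 0.893, -0.004], [0.893, -0.449, 0.003], [0.001, -0.005, -1.0]]
ft_force: [0.7, -0.3, -0.5]
grip_width: 0.0001
```

jog_arm(dr=[[0,0,0],[0,0,0],[0,0,0],[0,0,0],[0,0,0],[0,0,0],[0,0,0],[0,0,0],[0,0,0],[0,0,0]], slide=[[0,0,0.003],[0,0.003,0],[0,0.003,0],[0,0.003,0],[0,0.003,0],[0,0.003,0],[0,0.003,0],[0,0.003,0],[0,0.003,0],[0,0.003,0]], gripper=[-1,-1,-1,-1,-1,-1,-1,-1,-1,-1])

```text
time_s: 15.65
position: [0.4748, -0.1605, 0.0534]
tool_rot: [[0.449, 0.893, -0.001], [0.893, -0.449, 0.0], [0.0, -0.001, -1.0]]
ft_force: [-2.9, 0.9, 1.8]
grip_width: 0.0002
```

jog_arm(dr=[[0,0,0],[0,0,0],[0,0,0],[0,0,0],[0,0,0],[0,0,0],[0,0,0],[0,0,0],[0,0,0],[0,0,0]], slide=[[0,0.003,0],[0,0.004,0],[0,0.005,0],[0,0.006,0],[0,0.006,0],[0,0.006,0],[0,0.006,0],[0,0.006,0],[0,0.005,0],[0,0.003,0]], gripper=[-1,-1,-1,-1,-1,-1,-1,-1,-1,-1])

```text
time_s: 16.65
position: [0.5201, -0.1833, 0.0534]
tool_rot: [[0.449, 0.893, 0.0], [0.893, -0.449, -0.0], [-0.0, 0.0, -1.0]]
ft_force: [-1.6, 1.3, 1.5]
grip_width: -0.0001
```

```bash
python3 snap.py 7 wrist side
```

```text
16.75 [ 0.52011446 -0.18348214  0.05341414] [-0.27077891  0.12789031 -0.56464699] -0.00019940132109243734
```

View pics/side7.png

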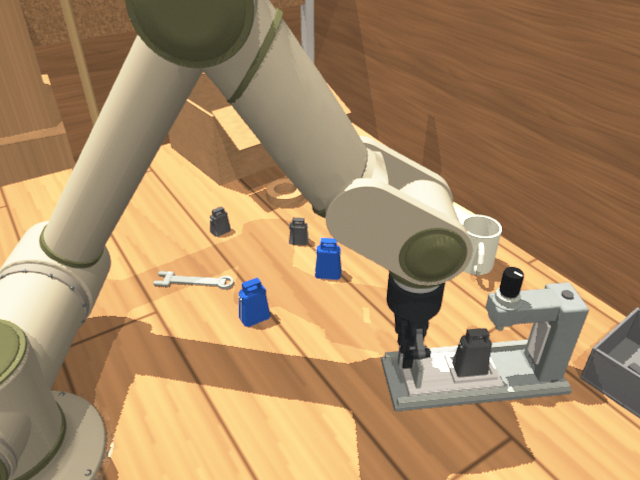

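View pics/wrist7.png

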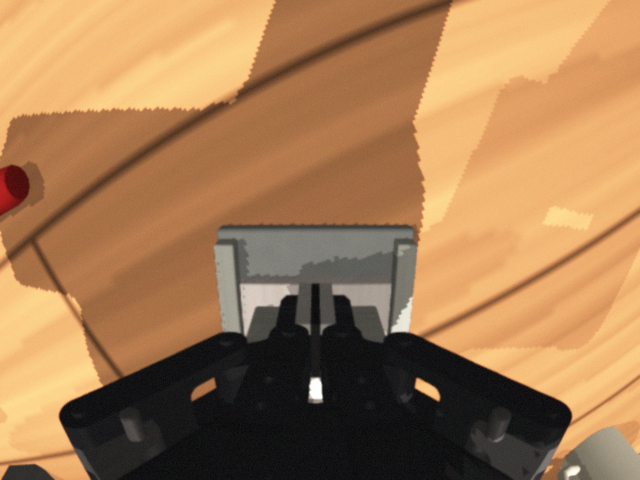

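jog_arm(dr=[[0,0,0],[0,0,0],[0,0,0],[0,0,0],[0,0,0],[0,0,0],[0,0,0],[0,0,0],[0,0,0],[0,0,0]], slide=[[0,0.002,0],[0,0.003,0],[0,0.003,0],[0,0.003,0],[0,0.003,0],[0,0.003,0],[0,0.003,0],[0,0.002,0],[0,0.002,0],[0,0.001,0]], gripper=[-1,-1,-1,-1,-1,-1,-1,-1,-1,-1])

```text
time_s: 17.75
position: [0.5421, -0.1944, 0.0534]
tool_rot: [[0.449, 0.893, 0.0], [0.893, -0.449, -0.0], [-0.0, 0.0, -1.0]]
ft_force: [-1.8, -0.9, 0.1]
grip_width: 0.0002
```

jog_arm(dr=[[0,0,0],[0,0,0],[0,0,0],[0,0,0],[0,0,0],[0,0,0],[0,0,0],[0,0,0],[0,0,0],[0,0,0]], slide=[[0,0.0007,0],[0,0.0007,0],[0,0.0007,0],[0,0.0007,0],[0,0.0007,0],[0,0.0007,0],[0,0.0003,0],[0,0,0],[0,0,0],[0,0,0]], gripper=[-1,-1,-1,-1,-1,-1,-1,-1,-1,-1])

```text
time_s: 18.75
position: [0.546, -0.1962, 0.0534]
tool_rot: [[0.449, 0.893, 0.0], [0.893, -0.449, 0.0], [0.0, 0.0, -1.0]]
ft_force: [-1.5, 0.7, -0.0]
grip_width: 0.0006
```

jog_arm(dr=[[0,0,0],[0,0,0],[0,0,0],[0,0,0],[0,0,0],[0,0,0],[0,0,0],[0,0,0],[0,0,0],[0,0,0]], slide=[[0,0.0006,0],[0,0.0006,0],[0,0.0006,0],[0,0.0006,0],[0,0.0006,0],[0,0,0],[0,0,0],[0,0,0],[0,0,0],[0,0,0]], gripper=[-1,-1,-1,-1,-1,-1,-1,-1,-1,-1])

```text
time_s: 19.75
position: [0.5477, -0.1971, 0.0534]
tool_rot: [[0.449, 0.894, -0.002], [0.894, -0.449, 0.001], [0.0, -0.003, -1.0]]
ft_force: [-6.5, 2.1, 2.8]
grip_width: 0.0
```

jog_arm(dr=[[0,0,0],[0,0,0],[0,0,0],[0,0,0],[0,0,0],[0,0,0],[0,0,0],[0,0,0],[0,0,0],[0,0,0]], slide=[[0,0.0005,0],[0,0.0005,0],[0,0,0],[0,0,0],[0,0,0],[0,0,0],[0,0,0],[0,0,0],[0,0,0],[0,0,0]], gripper=[-1,-1,-1,-1,-1,-1,-1,-1,-1,-1])

```text
time_s: 20.75
position: [0.5478, -0.1971, 0.0534]
tool_rot: [[0.449, 0.894, -0.004], [0.894, -0.449, 0.002], [-0.0, -0.005, -1.0]]
ft_force: [-11.1, 4.4, 7.0]
grip_width: -0.0003
```

```bash
python3 snap.py 8 wrist side scene
```

```text
20.9 [ 0.54777765 -0.19708355  0.05340637] [-9.82409893  4.12153267  5.53156288] -0.000217089992505743
```

View pics/side8.png

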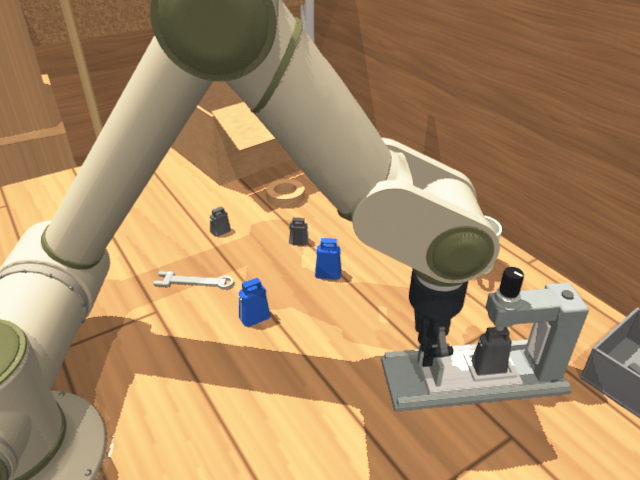

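jog_arm(dr=[[0,0,0],[0,0,0],[0,0,0],[0,0,0],[0,0,0],[0,0,0],[0,0,0],[0,0,0],[0,0,0],[0,0,0]], slide=[[0,-0.005,0],[0,-0.015,0],[0,-0.01,0],[0,0,-0.03],[0,0,-0.05],[0,0,-0.05],[0,0,-0.05],[0,0,-0.03],[0,0,0],[0,0,0]], gripper=[-1,-1,-1,-1,-1,-1,0,0.3,0.5,0.5])

```text
time_s: 21.9
position: [0.5227, -0.1845, 0.2634]
tool_rot: [[0.449, 0.893, 0.001], [0.893, -0.449, -0.0], [-0.0, 0.001, -1.0]]
ft_force: [-0.4, -0.1, -1.7]
grip_width: 0.0582
```

```bash
python3 snap.py 9 wrist side scene; python3 - <<'E'
from h import *
from rig import observe
s=observe();go(s,[0.6418,-.2442,0.25],63.3)
print(s['wrist_torque'],s['q'])
a=ld('side',9)['pixels'][240:410,370:600];cv2.imwrite('pics/c12.png',cv2.resize(a,None,fx=3.4,fy=3.4,interpolation=cv2.INTER_CUBIC))
E
```

```text
22.05 [ 0.52235891 -0.18442094  0.26191877] [-0.00876295 -0.05119359 -0.69120187] 0.06406212369072638
dr [-0.0027 -0.0002  0.0001] slide in now-frame [0.0002 0.1336 0.0116] in target-frame [0.0003 0.1336 0.0119]
[-0.01403083 -0.04790363 -0.00200431] [-3.16918677e+01  2.15305025e+01  7.14838203e+01  1.33771903e-04
  8.71387882e+01 -9.49991909e+01]
```

View pics/c12.png

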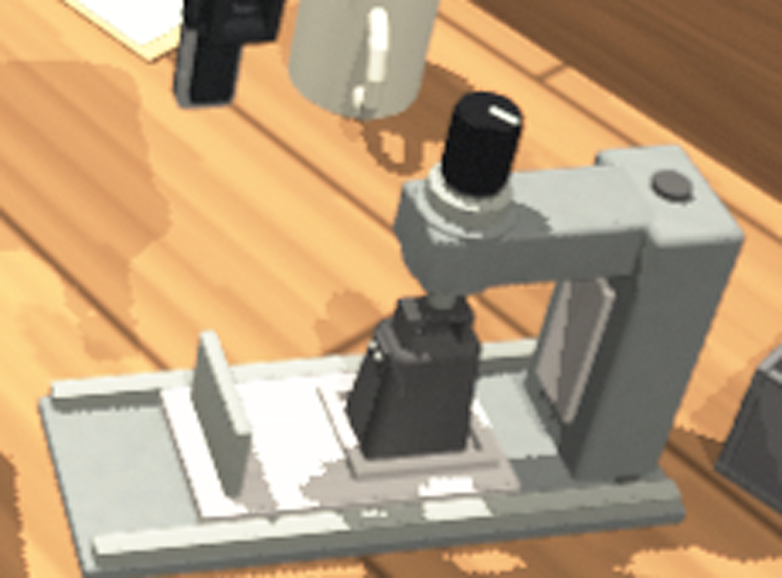

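View pics/wrist9.png

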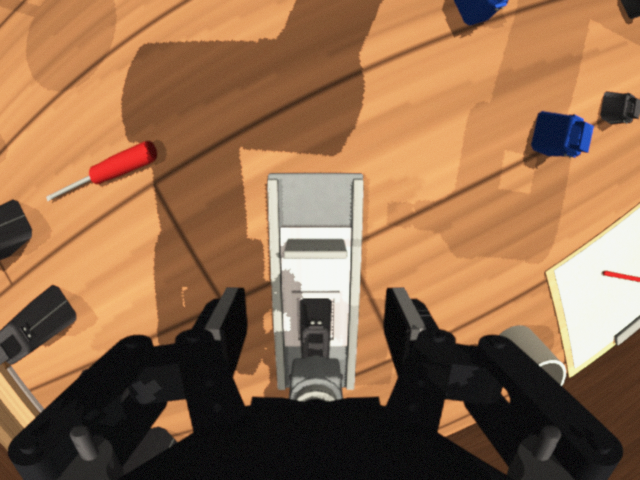

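jog_arm(dr=[[0,0,0],[0,0,0],[0,0,0],[0,0,0],[0,0,0],[0,0,0],[0,0,0],[0,0,0],[0,0,0],[0,0,0]], slide=[[0,0.02,0.002],[0,0.03,0.002],[0,0.03,0.002],[0,0.03,0.002],[0,0.0236,0.002],[0,0,0],[0,0,0],[0,0,0],[0,0,0],[0,0,0]], gripper=[0.5,0.5,0.5,0.5,0.5,0.5,0.5,0.5,0.5,0.5])

```text
time_s: 23.05
position: [0.6417, -0.2444, 0.2539]
tool_rot: [[0.449, 0.893, 0.0], [0.893, -0.449, -0.0], [-0.0, 0.0, -1.0]]
ft_force: [0.5, -0.2, -0.6]
grip_width: 0.0637
```

```bash
python3 snap.py 10 wrist; python3 - <<'E'
from h import *
a=ld('wrist',10)['pixels'][150:400,215:415];cv2.imwrite('pics/c13.png',cv2.resize(a,None,fx=2.4,fy=2.4,interpolation=cv2.INTER_CUBIC))
E
```

```text
23.1 [ 0.64179344 -0.24439554  0.25391565] [-0.02021031  0.10712031  0.19797091] 0.06401148628197566
```

View pics/c13.png

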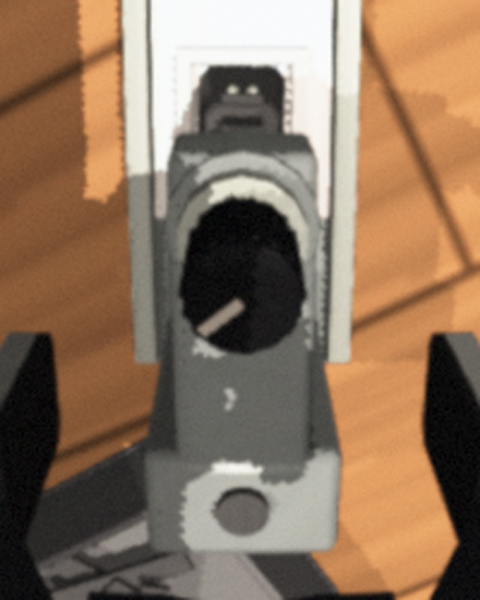

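```bash
python3 - <<'E'
from h import *
d=ld('wrist',10)
def f(x,y): return ((x+.5)/2.4-.5+215,(y+.5)/2.4-.5+150)
for p in [(243,353),(180,293),(306,293),(243,293),(243,300)]: print(p,wplane(d,*f(*p),.212)-[.6418,-.2444,0])
E
```

```text
(243, 353) [ 0.01097707 -0.00487471  0.212     ]
(180, 293) [-0.0073267  -0.01045324  0.212     ]
(306, 293) [0.00447885 0.01310666 0.212     ]
(243, 293) [-0.00145331  0.00133908  0.212     ]
(243, 300) [-3.97157798e-05  6.32352356e-04  2.12000000e-01]
```

jog_arm(dr=[[0,0,0],[0,0,0],[0,0,0],[0,0,0],[0,0,0],[0,0,0],[0,0,0],[0,0,0],[0,0,0],[0,0,0]], slide=[[0.0005,-0.0005,0.015],[0,0,0.02],[0,0,0.018],[0,0,0.01],[0,0,0],[0,0,0],[0,0,0],[0,0,0],[0,0,0],[0,0,0]], gripper=[0.5,0.5,0.5,0.5,0.2,0,-0.2,-0.4,-0.6,-1], force=30)

```text
time_s: 24.1
position: [0.6421, -0.2441, 0.1915]
tool_rot: [[0.449, 0.893, 0.002], [0.893, -0.449, -0.001], [-0.0, 0.002, -1.0]]
ft_force: [-1.0, 1.2, 5.2]
grip_width: 0.0252
```

```bash
cat > st.py <<'E'
from rig import observe
import numpy as np
np.set_printoptions(precision=3,suppress=True)
s=observe();R=np.array(s['tool_rot'])
print(s['time_s'],np.array(s['position']),'F',np.array(s['ft_force']),'T',np.array(s['wrist_torque']),'yaw',np.degrees(np.arctan2(R[1,0],R[0,0])),'q6',s['q'][5],'e6',np.array(s['joint_efforts']),s['grip_width'])
E
python3 st.py
```

```text
24.1 [ 0.642 -0.244  0.192] F [-0.98   1.164  5.2  ] T [-0.018  0.091  0.009] yaw 63.31066389893704 q6 -93.97295109612327 e6 [  0.298 -55.722 -21.972   0.132  -0.122   0.006] 0.02523832086836755
```

jog_arm(dr=[[0,0,0.05],[0,0,0.08],[0,0,0.08],[0,0,0.08],[0,0,0.08],[0,0,0.08],[0,0,0.08],[0,0,0.08],[0,0,0.08],[0,0,0.08]], slide=[[0,0,0],[0,0,0],[0,0,0],[0,0,0],[0,0,0],[0,0,0],[0,0,0],[0,0,0],[0,0,0],[0,0,0]], gripper=[-1,-1,-1,-1,-1,-1,-1,-1,-1,-1])

```text
time_s: 25.1
position: [0.6418, -0.2443, 0.1915]
tool_rot: [[0.946, 0.325, 0.001], [0.325, -0.946, -0.001], [0.0, 0.002, -1.0]]
ft_force: [-2.7, -0.1, 6.5]
grip_width: 0.0252
```

```bash
python3 st.py; python3 snap.py 11 side;python3 st.py;  python3 - <<'E'
from h import *
a=ld('side',9)['pixels'][300:350,470:540];b=ld('side',11)['pixels'][300:350,470:540]
cv2.imwrite('pics/c14.png',cv2.convertScaleAbs(np.vstack([cv2.resize(x,None,fx=6,fy=6,interpolation=cv2.INTER_CUBIC) for x in(a,b)]),alpha=1.8))
E
```

```text
25.1 [ 0.642 -0.244  0.191] F [-2.736 -0.093  6.49 ] T [-0.176  0.376  0.067] yaw 18.995519538537536 q6 -49.67156550096265 e6 [  1.087 -55.413 -22.121   0.499  -0.335  -1.013] 0.025169102941438218
25.15 [ 0.64184425 -0.24433394  0.1914945 ] [-2.23595421 -0.39999726  6.16896805] 0.025313355502274634
25.15 [ 0.642 -0.244  0.191] F [-2.236 -0.4    6.169] T [-0.134  0.357 -0.05 ] yaw 18.747327069648613 q6 -49.42401244366091 e6 [  1.082 -55.435 -22.094   0.451  -0.308  -0.214] 0.025313355502274634
```

View pics/c14.png

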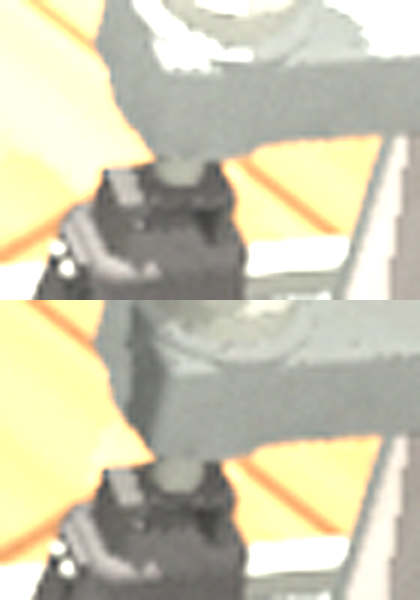

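```bash
python3 - <<'E'
from h import *
np.set_printoptions(linewidth=200)
D=ld('side',9)
ax=np.array([.6418,-.2443]);cam=-np.array(D['R']).T@D['t'];u=(cam[:2]-ax);u/=np.linalg.norm(u)
for z in (.102,.104,.106,.108,.128): print(z,proj(D,[*(ax+.006*u),z]), proj(D,[*ax,z]))
for k in (9,11):
    g=cv2.cvtColor(ld('side',k)['pixels'],cv2.COLOR_BGR2GRAY)
    print(k);print(g[322:338,494:508])
x=np.array([.8934,-.4493]);y=np.array([.4493,.8934])
for a in(-1,1):
  for b in(-1,1): print(a,b,proj(D,[*(ax+.015*a*x+.007*b*y),.102]))
E
```

```text
0.102 [497.70086793 332.08586418] [498.42976755 329.36938728]
0.104 [497.95982044 331.12079506] [498.68834436 328.40571832]
0.106 [498.21951913 330.15294506] [498.94766218 327.43928776]
0.108 [498.47996723 329.18230217] [499.20772419 326.47008372]
0.128 [501.12638968 319.3195648 ] [501.84999023 316.62283656]
9
[[ 92  93  97  97  98  99  99  98  99  98  98 101 101  98]
 [ 94  93  95  97  97  97  97  96  96  97  99  99 101 100]
 [114  94  97  98  97  96  96  95  95  96  98  99  99 100]
 [157 107  93  95  99  97  93  93  93  97 100 101 101 100]
 [162 118  82  87  95 102  96  96 101  99  94  91  96 110]
 [ 74  74  87  95 101 102 104 103 102  93  68  61  73 130]
 [ 57  67  86  98 102 104 104 105 100  89  60  55  55 135]
 [ 58  63  76  93 102 102 105 104  96  76  57  57  55  86]
 [ 56  54  59  74  87  95  94  95  85  61  55  56  57  57]
 [ 56  55  56  55  57  60  61  58  58  56  56  59  58  57]
 [ 60  63  61  57  58  59  58  59  60  61  58  59  60  64]
 [ 64  71  67  59  60  61  59  57  67  69  61  63  67  65]
 [ 68  60  56  60  58  57  51  54  57  57  58  58  54  59]
 [ 65  56  54  52  51
[... 536 characters left out ...]
 97 100  98  97  86  57  52  54 128]
 [ 57  70  85  92  97 100  99  97  95  80  54  51  54  81]
 [ 54  60  78  93  98  99  99  96  89  69  52  53  54  52]
 [ 54  53  61  84  92  91  90  89  73  52  54  53  52  56]
 [ 57  60  57  55  58  62  63  63  58  59  54  56  58  61]
 [ 61  67  63  58  56  56  56  55  63  66  55  60  64  61]
 [ 63  53  54  57  58  54  48  49  54  52  53  53  52  58]
 [ 60  53  52  50  50  50  47  46  42  35  39  40  47  54]
 [ 52  53  53  53  55  55  53  51  48  38  40  40  50  59]
 [ 51  55  56  54  54  58  56  59  55  43  39  44  53  59]]
-1 -1 [490.32018932 333.6784676 ]
-1 1 [486.91575824 326.75917162]
1 -1 [510.06197112 332.00639747]
1 1 [506.39842757 325.13518481]
```

jog_arm(dr=[[0,0,0.03],[0,0,0.03],[0,0,0.03],[0,0,0.03],[0,0,0.03],[0,0,0.03],[0,0,0.03],[0,0,0.03],[0,0,0.03],[0,0,0.03]], slide=[[0,0,0],[0,0,0],[0,0,0],[0,0,0],[0,0,0],[0,0,0],[0,0,0],[0,0,0],[0,0,0],[0,0,0]], gripper=[-1,-1,-1,-1,-1,-1,-1,-1,-1,-1])

```text
time_s: 26.15
position: [0.6417, -0.2444, 0.1915]
tool_rot: [[0.999, 0.033, 0.001], [0.034, -0.999, -0.001], [0.001, 0.001, -1.0]]
ft_force: [-2.6, -0.9, 5.7]
grip_width: 0.0251
```

```bash
cat > rim.py <<'E'
import sys
from h import *
for k in sys.argv[1:]:
    im=cv2.cvtColor(ld('side',k)['pixels'],cv2.COLOR_BGR2GRAY).astype(float)[322:342]
    out=[]
    for c in range(497,502):
        v=im[:,c]; top=v[6:9].mean();lo=v[11:13].mean() if True else 0
        th=78
        i=[j for j in range(6,14) if v[j]>=th and v[j+1]<th][-1]
        out.append(322+i+(v[i]-th)/(v[i]-v[i+1]))
    print(k,np.round(out,2),'mean',np.mean(out).round(3))
E
python3 st.py; python3 snap.py 12 side; python3 st.py; python3 rim.py 9 11 12
```

```text
26.15 [ 0.642 -0.244  0.192] F [-2.583 -0.924  5.675] T [-0.173  0.48   0.051] yaw 1.919779320489578 q6 -32.600352885051414 e6 [  1.231 -55.267 -22.244   0.57   -0.464  -0.352] 0.02508393475419519
26.2 [ 0.641754   -0.24435172  0.19151715] [-2.98508438 -1.03010009  6.31724717] 0.02488898145948784
26.2 [ 0.642 -0.244  0.192] F [-2.985 -1.03   6.317] T [-0.239  0.454 -0.039] yaw 1.8308835017887855 q6 -32.50809958947341 e6 [  1.256 -55.276 -22.235   0.554  -0.453  -0.077] 0.02488898145948784
9 [329.79 330.3  330.49 330.48 330.46] mean 330.304
11 [331.21 331.41 331.45 331.44 331.42] mean 331.387
12 [331.46 331.85 332.04 332.   331.65] mean 331.802
```

jog_arm(dr=[[0,0,0.02],[0,0,0.02],[0,0,0.02],[0,0,0.02],[0,0,0.02],[0,0,0.02],[0,0,0.02],[0,0,0.02],[0,0,0.02],[0,0,0.02]], slide=[[0,0,0],[0,0,0],[0,0,0],[0,0,0],[0,0,0],[0,0,0],[0,0,0],[0,0,0],[0,0,0],[0,0,0]], gripper=[-1,-1,-1,-1,-1,-1,-1,-1,-1,-1])

```text
time_s: 27.2
position: [0.6417, -0.2443, 0.1915]
tool_rot: [[0.986, -0.165, 0.001], [-0.165, -0.986, -0.001], [0.001, 0.001, -1.0]]
ft_force: [-2.2, -1.2, 6.2]
grip_width: 0.0252
```

```bash
python3 st.py; python3 snap.py 13 side; python3 rim.py 13
```

```text
27.2 [ 0.642 -0.244  0.192] F [-2.162 -1.238  6.212] T [-0.164  0.527  0.108] yaw -9.509692494963213 q6 -21.169155277186462 e6 [  1.271 -55.153 -22.339   0.617  -0.563  -0.175] 0.025164165139548056
27.25 [ 0.64166666 -0.2443656   0.19149898] [-3.88538208 -0.57620615  6.18850256] 0.025167187627110246
13 [331.62 332.16 332.27 332.33 332.09] mean 332.093
```

jog_arm(dr=[[0,0,0.02],[0,0,0.02],[0,0,0.02],[0,0,0.02],[0,0,0.02],[0,0,0.02],[0,0,0.02],[0,0,0.02],[0,0,0.02],[0,0,0.02]], slide=[[0,0,0],[0,0,0],[0,0,0],[0,0,0],[0,0,0],[0,0,0],[0,0,0],[0,0,0],[0,0,0],[0,0,0]], gripper=[-1,-1,-1,-1,-1,-1,-1,-1,-1,-1])

```text
time_s: 28.25
position: [0.6416, -0.2443, 0.1915]
tool_rot: [[0.934, -0.358, 0.0], [-0.358, -0.934, -0.001], [0.001, 0.001, -1.0]]
ft_force: [-3.6, -2.4, 6.8]
grip_width: 0.0249
```

```bash
python3 st.py; python3 snap.py 14 side; python3 rim.py 14
```

```text
28.25 [ 0.642 -0.244  0.192] F [-3.581 -2.373  6.839] T [-0.128  0.626 -0.002] yaw -20.9748120298763 q6 -9.706908389114334 e6 [  1.325 -55.022 -22.446   0.626  -0.674  -0.237] 0.02485194136756123
28.3 [ 0.64158122 -0.24432801  0.19149759] [-3.50270542 -1.16003044  7.29305323] 0.02477406713267594
14 [331.55 332.13 332.29 332.36 332.08] mean 332.081
```

jog_arm(dr=[[0,0,0.05],[0,0,0.05],[0,0,0.05],[0,0,0.05],[0,0,0.05],[0,0,0.05],[0,0,0.05],[0,0,0.05],[0,0,0.05],[0,0,0.05]], slide=[[0,0,0],[0,0,0],[0,0,0],[0,0,0],[0,0,0],[0,0,0],[0,0,0],[0,0,0],[0,0,0],[0,0,0]], gripper=[-1,-1,-1,-1,-1,-1,-1,-1,-1,-1])

```text
time_s: 29.3
position: [0.6414, -0.2442, 0.1915]
tool_rot: [[0.647, -0.763, -0.0], [-0.763, -0.647, -0.001], [0.001, 0.001, -1.0]]
ft_force: [-4.3, 0.3, 8.2]
grip_width: 0.025
```

```bash
python3 st.py; python3 snap.py 15 side; python3 rim.py 15
```

```text
29.3 [ 0.641 -0.244  0.192] F [-4.337  0.27   8.202] T [-0.028  0.71   0.014] yaw -49.698006746541196 q6 19.0159752654374 e6 [  1.184 -54.708 -22.702   0.61   -0.936  -0.629] 0.025046265615683693
29.35 [ 0.64143411 -0.24419702  0.19146915] [-4.95872892 -0.24951474  6.46672165] 0.024946714907556216
15 [331.62 332.14 332.27 332.37 332.04] mean 332.087
```

jog_arm(dr=[[0,0,0.05],[0,0,0.05],[0,0,0.05],[0,0,0.05],[0,0,0.05],[0,0,0.05],[0,0,0.05],[0,0,0.05],[0,0,0.05],[0,0,0.02]], slide=[[0,0,0],[0,0,0],[0,0,0],[0,0,0],[0,0,0],[0,0,0],[0,0,0],[0,0,0],[0,0,0],[0,0,0]], gripper=[-1,-1,-1,-1,-1,-1,-1,-1,-1,-1])

```text
time_s: 30.35
position: [0.6414, -0.244, 0.1915]
tool_rot: [[0.232, -0.973, -0.0], [-0.973, -0.232, -0.001], [0.0, 0.001, -1.0]]
ft_force: [-5.0, 0.4, 6.7]
grip_width: 0.0255
```

```bash
python3 st.py; python3 snap.py 16 side scene; python3 rim.py 16; python3 st.py; python3 - <<'E'
from h import *
a=ld('scene',9)['pixels'][370:450,260:330];b=ld('scene',16)['pixels'][370:450,260:330]
cv2.imwrite('pics/c15.png',np.hstack([cv2.resize(x,None,fx=5,fy=5,interpolation=cv2.INTER_CUBIC) for x in(a,b)]))
E
```

```text
30.35 [ 0.641 -0.244  0.191] F [-5.02   0.432  6.674] T [0.143 0.842 0.11 ] yaw -76.58942059265442 q6 45.916728557932046 e6 [  0.85  -54.503 -22.873   0.533  -1.103   0.085] 0.0254707743280733
30.45 [ 0.64136945 -0.24403943  0.19146607] [-5.49189755  0.33701357  5.8371049 ] 0.025238635234969057
16 [331.62 332.09 332.29 332.38 332.09] mean 332.092
30.45 [ 0.641 -0.244  0.191] F [-5.492  0.337  5.837] T [ 0.107  0.752 -0.024] yaw -76.53471014028774 q6 45.860670491761624 e6 [  0.914 -54.506 -22.871   0.522  -1.102   0.198] 0.025238635234969057
```

View pics/c15.png

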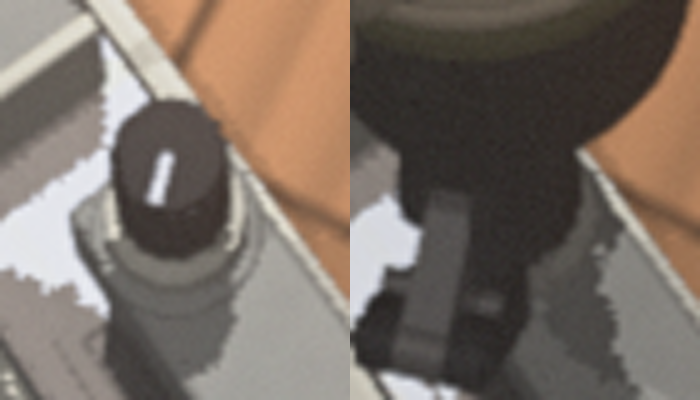

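jog_arm(dr=[[0,0,0],[0,0,0],[0,0,0],[0,0,0],[0,0,0],[0,0,0],[0,0,0],[0,0,0],[0,0,0],[0,0,0]], slide=[[0,0,0],[0,0,0],[0,0,0],[0,0,0],[0,0,-0.015],[0,0,-0.03],[0,0,-0.03],[0,0,-0.015],[0,0,0],[0,0,0]], gripper=[-0.2,0,0.3,0.5,0.5,0.5,0.5,0.5,0.5,0.5])

```text
time_s: 31.45
position: [0.6417, -0.2438, 0.2794]
tool_rot: [[0.234, -0.972, -0.001], [-0.972, -0.234, 0.001], [-0.001, 0.001, -1.0]]
ft_force: [0.0, 0.3, -0.1]
grip_width: 0.0642
```

```bash
python3 snap.py 17 side scene wrist; python3 rim.py 17; python3 - <<'E'
from h import *
a=ld('side',17)['pixels'][240:410,370:600];cv2.imwrite('pics/c16.png',cv2.resize(a,None,fx=3.4,fy=3.4,interpolation=cv2.INTER_CUBIC))
E
```

```text
31.6 [ 0.64161821 -0.24379721  0.27882128] [ 0.05034774 -0.11192953  0.39202709] 0.06426814281919242
17 [331.55 332.17 332.3  332.36 332.04] mean 332.083
```

View pics/c16.png

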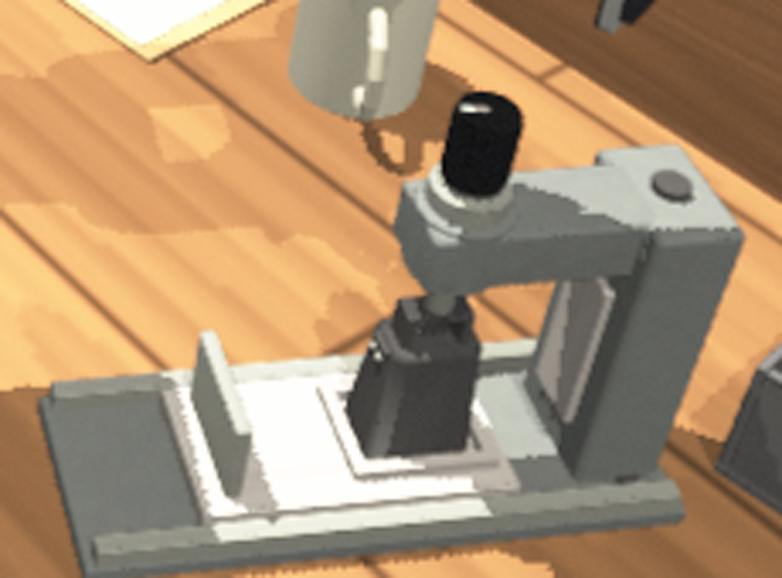

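View pics/wrist17.png

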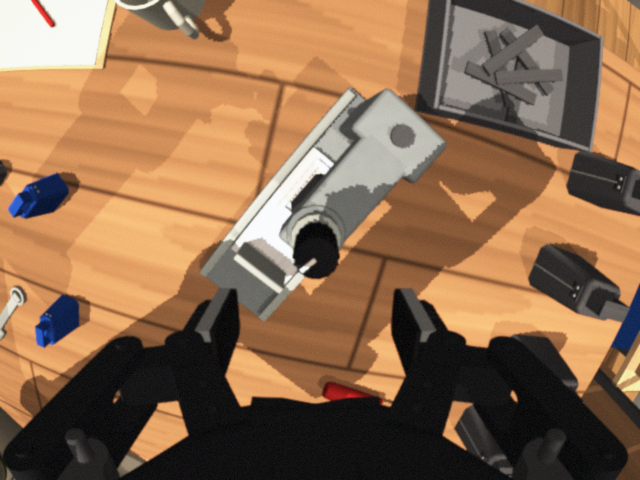

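```bash
python3 - <<'E'
from h import *
def mark(n,k,box):
    d=ld(n,k);x0,y0,x1,y1=box;im=d['pixels'][y0:y1,x0:x1];g=im.min(2)
    return d,g
for n,k,box in [('side',9,(500,266,525,286)),('side',17,(500,266,525,286)),('scene',9,(280,385,306,420)),('scene',17,(280,385,306,420))]:
    d,g=mark(n,k,box)
    m=(g>110).astype(np.uint8);c,l,s,ce=cv2.connectedComponentsWithStats(m)
    for i in range(1,c):
        if s[i][4]<4: continue
        ys,xs=np.nonzero(l==i);P=np.array([wplane(d,x+box[0],y+box[1],.212)[:2] if n=='wrist' else plane(d,x+box[0],y+box[1],.212)[:2] for x,y in zip(xs,ys)])
        w=P.mean(0)-[.6418,-.2443]; 
        print(n,k,s[i],w.round(4),'ang centroid',np.degrees(np.arctan2(w[1],w[0])).round(1))
a=ld('scene',17)['pixels'][370:450,260:330];b=ld('wrist',17)['pixels'][220:300,280:350]
cv2.imwrite('pics/c17.png',np.hstack([cv2.resize(x,None,fx=5,fy=5,interpolation=cv2.INTER_CUBIC) for x in(a,b)]))
E
```

```text
side 9 [12  0 13  8 37] [0.0147 0.001 ] ang centroid 3.9
side 9 [14  5  9  6 21] [ 0.0021 -0.005 ] ang centroid -67.0
side 9 [23 12  2  8 11] [-0.0055 -0.0215] ang centroid -104.4
side 17 [14  0 11  8 34] [0.0152 0.0004] ang centroid 1.5
side 17 [ 5  5  9  2 16] [-0.0048  0.0042] ang centroid 138.9
side 17 [23 12  2  7  9] [-0.0042 -0.0203] ang centroid -101.7
scene 9 [  0   0  20  35 208] [-0.0097  0.0006] ang centroid 176.5
scene 9 [21  0  4  2  5] [0.0024 0.0196] ang centroid 83.1
scene 9 [ 9 15  6 11 42] [ 0.0018 -0.0057] ang centroid -72.1
scene 17 [18  4  2  2  4] [0.0005 0.0132] ang centroid 87.9
scene 17 [ 0  8  5  4 16] [-0.0138  0.    ] ang centroid 179.9
```

View pics/c17.png

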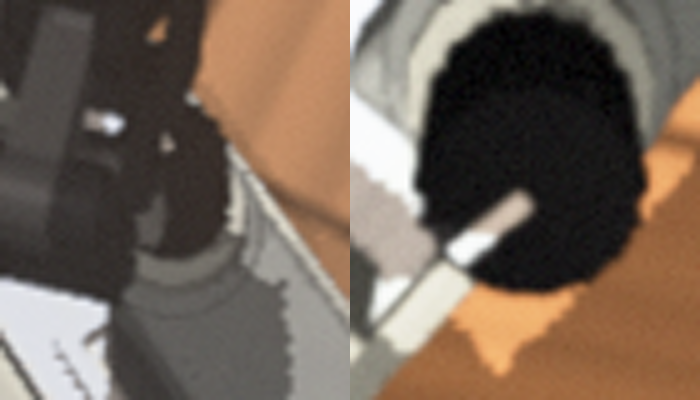

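```bash
python3 -c "
from rig import env
print(env.close_job())"
```

```text
the job is handed in; nothing more can be done
None
```

The tall dark bell is in the tray's nest, the tray is in against its stop, and the bell is clamped under the spindle. I handed the job in at about 31.6 s, with the gripper open and clear above the knob.

- **Bell and tray:** I released the bell before pushing the tray with closed fingertips. Against the stop, the tray did not move under about 12 N.
- **Knob turn:** I turned only the black knob, 2.44 rad clockwise in one grasp. The knob's mark kept the same angle to the gripper in the wrist camera, so the fingers did not slip on it.
- **Contact and slip:** In the side view the spindle foot came down steadily and stopped at about 1.27 rad. It stayed there through the last 1.17 rad, so the ratchet slipped about three clicks. The foot had not moved after I let go, and the bell and tray looked unchanged.

**Less certain checks:**
- **Click count:** It comes from the turn angle and the spindle images. The wrist torque was too noisy to count clicks, reading from about 0 to 0.11 N m while the knob slipped.
- **Knob mark from the fixed cameras:** A rough estimate gave about 150° of turn against 140° from the arm. I put that down to an error of 1 to 2 mm in the assumed knob centre, and relied on the wrist view.

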